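# Take the red bangle from the bracelet bar

### The arm

A 6-joint arm with a two-finger parallel gripper is mounted at the origin on the work surface. World frame = base frame: x ahead of the robot, y to its left, z up, the work surface at z = 0. Lengths are in mm, angles in rad, forces in N, time in s.
With the tool pointing down it reaches from about 350 to 975 mm from the base axis. Payload 4.9 kg.
Tool frame: the origin (TCP) lies between the finger pads; the fingertips stand 8 mm ahead of it and the grasp point (between the pads) lies 11 mm behind it; z points along the fingers, y is the direction in which the jaws open and shut (so a half turn about z gives the same grasp; the last joint's range is limited). The gripper opens to 85 mm and grips with 20 to 120 N. Pads are 22 mm wide; open, the fingers measure 114 mm over their backs; the gripper's body (76 mm by 85 mm) begins 54 mm behind the grasp point. The pads swing forward as they close: fully open they stand 13 mm farther back than shut.
Start: joints at [1.004, 0.053, 1.613, -0, 1.476, -0.119], TCP at [270.602, 563.361, 239.304] pointing down, gripper open.
Joint ranges: [-3.01, 3.01], [-1.01, 2.22], [0.06, 2.58], [-1.02, 4.17], [0.09, 2.62], [-3.14, 3.14]. Speed limits (rad/s): [2.57, 2.57, 3.14, 3.14, 3.14, 3.14].

### API

Orientations are given as a 3x3 rotation matrix whose columns are the frame's x, y, z axes.
In Python, from plant import arm gives the robot as it stands. The module is installed in compiled form; this text tells all that it offers.
- The arm moves only by the tool drive_tool, never from a script. Its argument "targets" is a list of rows, each a list of 7 numbers: the closure, from 0 (fully open) to 1 (shut), then the shift along the tool's x, y, z as a fraction of full scale, then the turn, a rotation vector about the tool's x, y, z as a fraction of full scale. In form: [[claw, tx, ty, tz, wx, wy, wz], ...]. A call has 1 to 8 rows; each row is the pose to reach, as a shift and turn from the pose commanded when the call began, along the tool's axes at that moment; what a row does not reach only later rows make up. Full scale, the value 1, is 150 mm for a shift and pi/2 rad for a turn. A row lasts 1/12 s, in which the tool goes at most 41.7 mm and 7.16 degrees, less where a joint would pass 70% of its speed; a pose out of reach is approached as far as the arm can. A call with a number of a shift or a turn outside -1 to 1 is refused whole. A call with a gripper value outside its range is refused whole. The fingers move at their own pace and stop on an object; "grip_force" is the grip in N (left out, the last holds). Time passes only in rows, so rows that repeat a pose let the fingers close. It gives the time, the measured TCP pose, the force and the opening at its end, in the units of the state.
- arm.read_state(): the state, without advancing time (a new reading comes with each control period).
- arm.snapshot(name): name is "side" or "top" or "wrist"; returns (picture, depth): 400x640x3 uint8, red, green, blue; 400x640 float32, mm along the optical axis (not along the pixel's ray), 0 where there is no reading.
- arm.camera_info(name): a dict with "fx", "fy", "cx", "cy" (pixels), "R" (3x3) and "t" (3): a world point X has camera coordinates R X + t. Camera axes: x right, y down, z forward; pixel columns grow to the right and rows downward; lengths in mm; the calibration is good to about 2 mm. A picture is of the moment at which its call begins: read the wrist's pose just before it. camera_info takes no time and is no camera call; for the wrist camera it gives the pose at the moment of the call.
- arm.hand_in(): hands the job in, once; it reports no verdict.
Trained networks look in the newest picture that a camera, given by its name, has taken for a name from the list of things; names that differ only in an ending like _2 or _b are one class to them, and where a whole thing is asked for, a point or a joint stands for the part that bears it (a point fixed in the world has none). Each returns a list of dicts, best first, with "conf" (0 to 1); they miss things now and then, are a little off and sometimes report something else, mostly with a low value. They report only what shows in the picture. A call takes as long as a camera call. They do not tell look-alikes from the thing itself.
- arm.search_frame(name, camera): "rect" ([centre column, centre row, width, height] in pixels, round what is visible of it).
The state is a dict: "clock": time; "joint_pos": joint angles; "joint_velocities": joint speeds; "joint_torque": joint torques, N m; "tool_pos": TCP position; "tcp_rot": TCP orientation; "force": force on the tool from outside, world axes, zero at the start; "wrist_torque": the same for the moment, N m; "opening": finger opening in mm.
Only numpy, scipy, OpenCV 4.12 (cv2) and the standard library are available. Lean on these libraries where they do the work, as an engineer would, in place of code of your own. Each camera call takes 0.05 s, during which the arm holds its last target.

### The job

A customer wants the red bangle. Slide the grey stop collar off the free end of the black bracelet bar and set it down gently in the empty black tray; then slide the red bangle off the bar and set it down in the same tray. Lower both all the way in before letting go, and do not let either drop on the counter.

Things in the scene. Friction and masses are not known exactly. Their poses are not given: they have to be found in the camera images.
- collar: Grey stop collar: a plain loose ring near the free end of the bar, 52 mm outer and 36 mm inner diameter, 18 mm wide along its axis, 50 g. Origin at its centre; its x axis is the ring's axis and at the start lies along the bar, pointing to the free end. It hangs on the bar, so its centre is at first 7 mm below the bar's axis; no thread or catch holds it.
- red_bangle: Red bangle: a plain loose ring hanging on the same bar inward of the collar, 56 mm outer and 44 mm inner diameter, 22 mm wide along its axis, 35 g. Origin at its centre; its x axis is the ring's axis and at the start lies along the bar, pointing to the free end. Its centre is at first 11 mm below the bar's axis. A similar cream bangle hangs still farther in and is not part of the job.
- bar_end (a point): Centre of the free end face of the black bracelet bar: a fixed level round bar 22 mm in diameter, its axis 130 mm above the counter. The x axis points outwards along the bar, away from its post; z is up. The bar runs 220 mm back from here to the post, which rises only about 20 mm above the bar's axis. A flat foot 12 mm high and 110 mm wide stands on the counter under the bar, from about 35 mm behind the free end back past the post. The stand is heavy and does not move.
- tray: Empty black tray, fixed, 130 mm (its x) by 190 mm (its y) outside and 22 mm high, walls 5 mm thick, its inner floor 6 mm above the counter. Origin at the centre of its underside, z up. A white tray of the same size with trinkets in it stands beside it and is not the one meant.
Things that resemble listed ones, but are neither listed nor needed, are in the scene too. Of the things that look like the red_bangle, the larger one is meant. What is shaped like the collar but yellow is not meant.

How it is judged:
By the outcome, as a careful person would: the job done as asked, in the order asked, and still so for the second after the job is handed in, with the robot touching nothing.
It also fails if it takes over 61 s, if anything falls off the work surface, if the arm or the gripper's body presses on something with over 40 N, if the wrist force passes 120 N, or if a joint passes its speed limit or range.

## Working session

There is one attempt and no reset: what is moved stays moved. The work goes in short steps, Python scripts to look and compute and a tool call to move; the robot and the scene stay as the last step left them, time stands still between calls to the robot, and variables do not carry over. Pictures are saved under pics/ and viewed, and the job is handed in when it is done.

Besides the shell and the picture viewer there is one more tool, called as name(argument=value, ...), one argument or row to a line, values as JSON. drive_tool: Moves the arm, as the interface text tells. Its arguments: {"type":"object","properties":{"targets":{"type":"array"},"grip_force":{"type":"number"}},"required":["targets"]}

```bash
mkdir -p pics; cat > look.py <<'E'
import sys,cv2,numpy as np
from plant import arm
def snap(cam,tag):
    info=arm.camera_info(cam)
    im,d=arm.snapshot(cam)
    cv2.imwrite(f'pics/{tag}.png',im[:,:,::-1]); np.savez(f'pics/{tag}.npz',im=im,d=d,R=info['R'],t=info['t'],K=[info['fx'],info['fy'],info['cx'],info['cy']])
    return im,d,info
def world(u,v,z,info):
    R=np.array(info['R']);t=np.array(info['t'])
    c=np.array([(u-info['cx'])/info['fx']*z,(v-info['cy'])/info['fy']*z,z])
    return R.T@(c-t)
def load(tag):
    f=np.load(f'pics/{tag}.npz'); K=f['K']
    return f['im'],f['d'],dict(R=f['R'],t=f['t'],fx=K[0],fy=K[1],cx=K[2],cy=K[3])
def cloud(tag):
    im,d,i=load(tag); v,u=np.mgrid[:400,:640]
    c=np.stack([(u-i['cx'])/i['fx']*d,(v-i['cy'])/i['fy']*d,d],-1)
    return im,d,(c-i['t'])@i['R']
E
python3 - <<'E'
from look import *
np.set_printoptions(precision=3,suppress=True)
for c in ['top','side']:
    im,d,i=snap(c,c+'0'); print(c,i)
    for n in ['collar','red_bangle','bar_end','tray']:
        print(n,[(np.round(r['rect'],1).tolist(),round(r['conf'],2)) for r in arm.search_frame(n,c)])
s=arm.read_state();print(s)
E
```

```text
top {'fx': 446.60408280078184, 'fy': 446.60408280078184, 'cx': 322.73387970307164, 'cy': 197.43470610680623, 'R': array([[ 0.009, -1.   , -0.022],
       [-0.996, -0.007, -0.086],
       [ 0.086,  0.023, -0.996]]), 't': array([-15.088, 539.688, 929.118])}
collar [([276.4, 192.6, 9.9, 29.1], 0.83), ([307.1, 139.6, 31.1, 14.2], 0.56), ([423.1, 154.2, 101.2, 71.7], 0.16)]
red_bangle [([239.0, 188.8, 17.8, 30.2], 0.72), ([234.0, 250.4, 13.8, 14.9], 0.7)]
bar_end [([230.9, 190.5, 128.5, 61.6], 0.68)]
tray []
side {'fx': 422.46832004675423, 'fy': 422.46832004675423, 'cx': 326.5644258642673, 'cy': 199.86388134095634, 'R': array([[-0.989, -0.149,  0.024],
       [-0.092,  0.469, -0.878],
       [ 0.12 , -0.871, -0.477]]), 't': array([512.881, 163.957, 837.618])}
collar [([310.9, 219.5, 25.5, 31.0], 0.92), ([259.4, 242.6, 24.0, 24.9], 0.57)]
red_bangle [([365.4, 312.9, 22.5, 24.7], 0.8), ([297.8, 244.7, 35.6, 35.9], 0.77)]
bar_end [([280.6, 295.0, 111.3, 176.3], 0.84)]
tray [([295.8, 196.9, 57.1, 40.1], 0.58)]
{'clock': 0.5, 'joint_pos': array([ 1.004,  0.053,  1.613,  0.   ,  1.476, -0.119]), 'joint_velocities': array([-0.001, -0.001,  0.   , -0.001,  0.001,  0.001]), 'joint_torque': array([  0.   , -39.321, -37.003,  -0.   ,   0.001,  -0.   ]), 'tool_pos': array([270.567, 563.345, 239.25 ]), 'tcp_rot': array([[-0.901,  0.433, -0.   ],
       [ 0.433,  0.901, -0.   ],
       [ 0.   , -0.   , -1.   ]]), 'force': array([ 0.517,  0.306, -0.306]), 'wrist_torque': array([-0.032,  0.004,  0.021]), 'opening': 85.51576470704975}
```

View pics/top0.png

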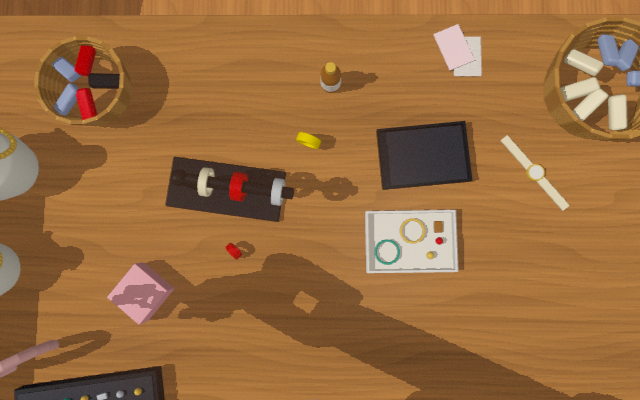

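View pics/side0.png

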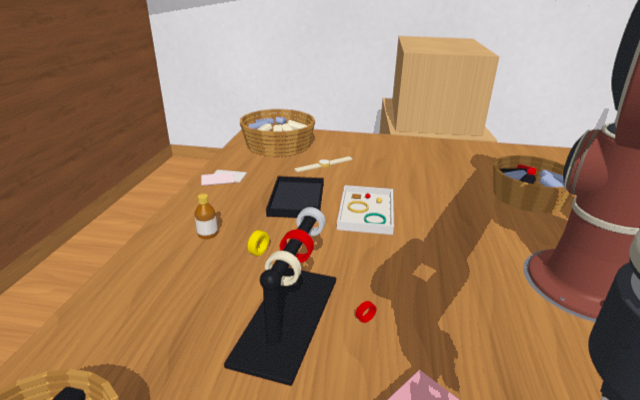

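Top view: the bar runs from the post at (178,178) to its free end at (293,193). The grey collar is at (277,192), the red bangle on the bar at (239,187) and the cream bangle at (206,182). The black tray is at (425,155). Look-alikes: small red ring at (234,250), yellow ring at (307,140), white tray at (412,240).

```bash
python3 - <<'E'
from look import *
np.set_printoptions(precision=1,suppress=True)
im,d,P=cloud('top0')
x=im[140:260,150:480]
cv2.imwrite('pics/crop0.png',cv2.resize(x[20:90,0:170,::-1],None,fx=4.5,fy=4.5,interpolation=cv2.INTER_CUBIC))
for n,(u,v) in dict(barA=(190,180),barB=(222,184),barC=(258,189),barD=(288,192),end=(292,193),col=(277,192),red=(239,187),cream=(206,182)).items():
    print(n,P[v,u],im[v,u])
# bar points
m=(P[...,2]>115)&(d>0); m[:150]=0;m[230:]=0;m[:,:165]=0;m[:,300:]=0
dark=im.max(-1)<70
b=P[m&dark]; print(len(b)); 
r=im.astype(int)
redm=m&(r[...,0]>120)&(r[...,1]<60)
gm=m&(r.min(-1)>90)
print('dark: range',b.min(0),b.max(0))
bb=b[(b[:,2]>130)&(b[:,2]<145)]
vx,vy,x0,y0=cv2.fitLine(bb[:,:2].astype(np.float32),cv2.DIST_HUBER,0,.01,.01).ravel();print('line',vx,vy,x0,y0)
a=np.array([vx,vy]); a=a if a[1]<0 else -a
s=(bb[:,:2]-[x0,y0])@a; print('s range',s.min(),s.max(), 'end',[x0,y0]+a*s.max(), 'z',np.percentile(bb[:,2],[5,50,95]))
for nm,mm in (('red',redm),('grey/cream',gm)):
    q=P[mm]; ss=(q[:,:2]-[x0,y0])@a; tt=(q[:,:2]-[x0,y0])@np.array([-a[1],a[0]])
    for lo,hi in ((-200,0),(0,200)):
        k=(ss>lo)&(ss<hi)
        if k.sum(): print(nm,k.sum(),'s',np.percentile(ss[k],[0,5,50,95,100]),'t',tt[k].min(),tt[k].max(),'zmax',q[k,2].max(),q[k].mean(0))
# tray
m=(d>0)&(im.max(-1)<75); m[:110]=0;m[200:]=0;m[:,:365]=0;m[:,485:]=0
mk=cv2.morphologyEx(m.astype(np.uint8),cv2.MORPH_OPEN,np.ones((3,3)))
q=P[mk>0]; print('tray',q.min(0),q.max(0),len(q)); print(np.array(cv2.minAreaRect(q[:,:2].astype(np.float32))[0]),cv2.minAreaRect(q[:,:2].astype(np.float32)))
print('counter',P[300,450],P[100,400])
E
```

```text
barA [560.9 237.2 140.9] [62 49 39]
barB [553.5 175.8 142.7] [63 48 40]
barC [544.3 107.6 144.2] [56 41 34]
barD [539.3  51.6 141.3] [62 45 39]
end [537.8  44.3 138.8] [58 37 31]
col [538.4  71.1 150. ] [191 189 188]
red [547.6 142.9 146.1] [197  17  30]
cream [556.7 205.3 145.9] [136 125 100]
1040
dark: range [528.6  43.  123.4] [582.1 274.4 153.1]
line 0.12414868 0.9922636 551.1295 151.24266
s range -123.3630126609451 108.3168718894361 end [537.7  43.8] z [133.8 139.9 143.7]
red 140 s [-11.   -9.2  -5.2  -0.6  -0.1] t -25.543070995218788 26.829129060396465 zmax 150.98776948334503 [551.1 156.3 142.6]
red 198 s [ 0.   0.4  6.3 11.8 12.2] t -26.40356260299701 26.21139687339972 zmax 149.56180554472408 [549.4 145.1 141.4]
grey/cream 268 s [-72.4 -69.8 -61.7 -54.8 -54.3] t -26.20764807530871 27.712507413025403 zmax 150.80367296908634 [558.5 212.6 141.1]
grey/cream 274 s [69.1 70.5 79.4 87.1 87.6] t -25.257359739136163 25.07776586740484 zmax 151.95819205442197 [540.3  72.8 143.3]
tray [ 560.7 -332.9   -2.5] [ 709.  -126.6   26.9] 5377
[ 634.6 -230.4] ((634.5841064453125, -230.3580780029297), (130.28013610839844, 198.4222869873047), 5.643101692199707)
counter [ 324.8 -282.7    1.8] [ 760.7 -180.2   -2.6]
```

View pics/crop0.png

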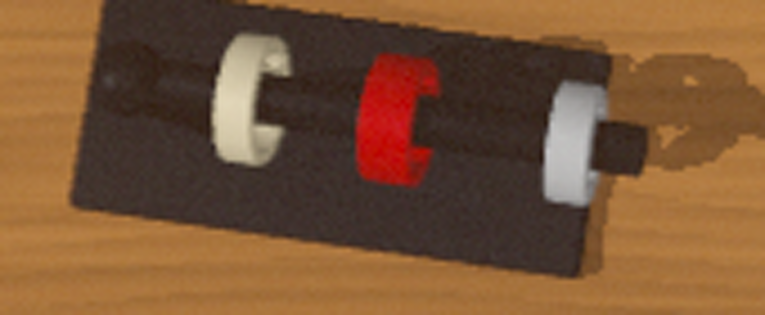

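```bash
cat > go.py <<'E'
import sys,numpy as np
from plant import arm
from scipy.spatial.transform import Rotation as Ro
np.set_printoptions(precision=2,suppress=True)
s=arm.read_state(); R=np.array(s['tcp_rot']);p=np.array(s['tool_pos'])
x,y,z,yaw=map(float,sys.argv[1:5]); c,n=np.cos(np.radians(yaw)),np.sin(np.radians(yaw))
T=np.array([[c,n,0],[n,-c,0],[0,0,-1.]])
d=R.T@(np.array([x,y,z])-p); w=Ro.from_matrix(R.T@T).as_rotvec()
yw=np.degrees(np.arctan2(R[1,0],R[0,0]))
print('t',round(s['clock'],2),'p',p,'yaw',yw,'tilt',np.degrees(np.arccos(-R[2,2])),'open',s['opening'],'F',s['force'])
print('frac shift',np.round(d/150,3),'turn',np.round(w/(np.pi/2),3),'mm',d,'deg',np.degrees(w))
E
python3 go.py 541.4 73.5 239 82.9
```

```text
t 0.5 p [270.57 563.35 239.25] yaw 154.34600849946744 tilt 0.005400462985122814 open 85.51576470704975 F [ 0.52  0.31 -0.31]
frac shift [-3.04 -2.16  0.  ] turn [-0.    0.    0.79] mm [-456.21 -324.31    0.27] deg [-0.01  0.   71.45]
```

drive_tool(
  targets=[
    [0,-0.2,-0.142,0,0,0,0.053],
    [0,-0.4,-0.284,0,0,0,0.106],
    [0,-0.6,-0.426,0,0,0,0.159],
    [0,-0.8,-0.568,0,0,0,0.212],
    [0,-1,-0.71,0,0,0,0.265],
  ],
  grip_force=30,
)

```text
clock: 0.92
tool_pos: [360.2, 401.0, 239.4]
tcp_rot: [[-0.647, 0.763, 0.0], [0.763, 0.647, 0.0], [-0.0, 0.0, -1.0]]
force: [-0.2, 0.3, 0.0]
opening: 85.4
```

```bash
python3 go.py 541.4 73.5 239 82.9
```

```text
t 0.92 p [360.15 400.99 239.45] yaw 130.2948120993998 tilt 0.025224155755901978 open 85.44865294677886 F [-0.18  0.35  0.02]
frac shift [-2.45 -0.49  0.  ] turn [ 0.   -0.    0.53] mm [-367.    -73.55    0.45] deg [ 0.03 -0.   47.39]
```

drive_tool(
  targets=[
    [0,-0.25,-0.05,0,0,0,0.07],
    [0,-0.5,-0.1,0,0,0,0.14],
    [0,-0.75,-0.15,0,0,0,0.21],
    [0,-1,-0.2,0,0,0,0.28],
    [0,-1,-0.2,0,0,0,0.28],
  ],
)

```text
clock: 1.33
tool_pos: [436.9, 264.2, 239.6]
tcp_rot: [[-0.254, 0.967, 0.002], [0.967, 0.254, -0.002], [-0.003, 0.001, -1.0]]
force: [-0.8, 0.5, 0.4]
opening: 85.5
```

```bash
python3 go.py 541.4 73.5 239 82.9
```

```text
t 1.33 p [436.91 264.15 239.59] yaw 104.72490098022972 tilt 0.16503318448958376 open 85.49368716578842 F [-0.77  0.48  0.38]
frac shift [-1.41  0.35  0.01] turn [0.   0.   0.24] mm [-210.95   52.59    1.2 ] deg [ 0.1   0.13 21.82]
```

drive_tool(
  targets=[
    [0,-0.25,0.06,0,0,0,0.06],
    [0,-0.5,0.12,0,0,0,0.12],
    [0,-0.75,0.18,0,0,0,0.18],
    [0,-1,0.25,0,0,0,0.24],
    [0,-1,0.25,0,0,0,0.24],
    [0,-1,0.25,0,0,0,0.24],
  ],
)

```text
clock: 1.83
tool_pos: [510.6, 132.9, 239.3]
tcp_rot: [[0.112, 0.994, -0.0], [0.994, -0.112, 0.0], [0.0, -0.0, -1.0]]
force: [-1.3, 0.3, 0.5]
opening: 85.5
```

```bash
python3 go.py 541.4 73.5 239 82.9; python3 - <<'E'
from look import *
snap('wrist','w1')
E
```

```text
t 1.83 p [510.64 132.89 239.31] yaw 83.56356754183388 tilt 0.025558839380824202 open 85.49670638541012 F [-1.28  0.28  0.46]
frac shift [-0.37  0.25  0.  ] turn [-0.   -0.    0.01] mm [-55.57  37.23   0.28] deg [-0.02 -0.02  0.66]
```

View pics/w1.png

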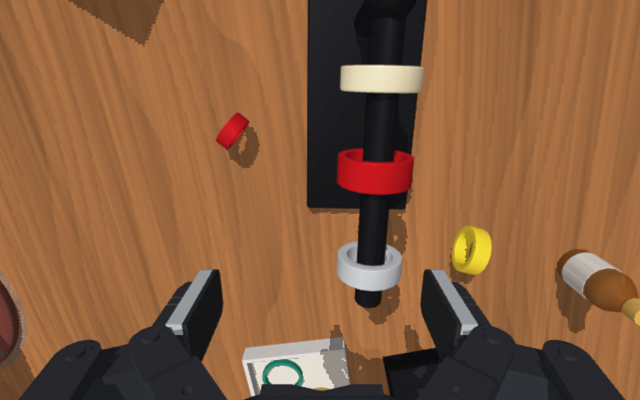

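Wrist view: the grey collar is at (369,265), the big red bangle at (375,170), the cream one at (380,78), the small red decoy at (232,130) and the yellow decoy at (471,250). The choice matches the description. Next I cross-check the measured poses.

```bash
python3 - <<'E'
from look import *
np.set_printoptions(precision=1,suppress=True)
im,d,P=cloud('w1'); r=im.astype(int)
o=np.array([551.13,151.24]);a=np.array([-.1241,-.9923]);n=np.array([-a[1],a[0]])
box=np.zeros(d.shape,bool); box[:310,310:425]=1
box&=(d>0)&(P[...,2]>90)
for nm,m in dict(red=(r[...,0]>110)&(r[...,1]<70),grey=(r.min(-1)>90),dark=(r.max(-1)<60)&(P[...,2]>120)).items():
    q=P[m&box]; s=(q[:,:2]-o)@a; t=(q[:,:2]-o)@n
    if nm=='grey': k=s>40; q,s,t=q[k],s[k],t[k]
    print(nm,len(q),'s',np.percentile(s,[0,2,98,100]),'t',np.percentile(t,[0,1,99,100]),'z',np.percentile(q[:,2],[1,50,99]))
    top=q[:,2]>np.percentile(q[:,2],99)-14
    print('  top part s',s[top].min(),s[top].max(),'t',t[top].min(),t[top].max())
    if nm=='dark':
        for lo in range(-140,120,20):
            k=(s>lo)&(s<lo+20)&(abs(t)<20)
            if k.sum()>5: print(lo,t[k].min(),t[k].max(),q[k,2].max())
E
```

```text
red 2684 s [-8.7 -8.3 12.4 13.4] t [-27.  -26.3  25.8  27.9] z [ 99.9 143.4 148.7]
  top part s -8.539778737066051 13.378282837085965 t -22.867003477428508 24.580383369882526
grey 2101 s [63.  70.6 87.6 88.8] t [-25.1 -24.7  24.   25.8] z [106.6 143.1 150.5]
  top part s 70.26383657849023 88.80637174764087 t -22.488889539590303 23.32779827345628
dark 7042 s [-106.1 -103.1  103.4  109.3] t [-13.8 -10.4  11.9  21.2] z [131.7 140.7 247.2]
  top part s 14.455841905700515 32.369836370300305 t 3.8731593879992046 4.787659923780781
-120 -13.825233693038903 16.170947006409637 150.98762001501407
-100 -10.614732381626455 13.433794402874705 148.74010025046596
-80 -9.640953812764511 12.434187685513002 143.32160619281044
-60 -9.728434376589473 12.290942930758863 143.29324904019776
-40 -9.921017572569184 12.303992674101888 143.35470093696668
-20 -10.066902906345325 11.714829694461383 143.72165923123302
0 -9.721945325860577 15.361042771472004 249.17155067927973
20 -10.202808003199632 11.791237775691547 252.13052855103192
40 -10.26360716143981 10.273250300381093 143.7894402801093
60 -10.31407661962793 9.781137206163528 143.7266810411747
80 -10.614507668920783 9.836345233853814 143.30815135644679
100 -10.54825897546015 9.92537591039932 142.8381004130703
```

drive_tool(
  targets=[
    [0,-0.19,0.125,0.1,0,0,0.004],
    [0,-0.374,0.248,0.2,0,0,0.006],
    [0,-0.374,0.248,0.3,0,0,0.006],
    [0,-0.374,0.248,0.3,0,0,0.006],
    [0,-0.374,0.248,0.3,0,0,0.006],
  ],
)

```text
clock: 2.3
tool_pos: [539.7, 75.6, 193.4]
tcp_rot: [[0.117, 0.993, -0.003], [0.993, -0.117, 0.001], [0.0, -0.003, -1.0]]
force: [-0.2, 0.4, 0.2]
opening: 85.3
```

```bash
python3 go.py 541.4 73 110 83
```

```text
t 2.3 p [539.72  75.58 193.35] yaw 83.27506673407956 tilt 0.15423628730047706 open 85.27333439601267 F [-0.18  0.4   0.22]
frac shift [-0.02  0.01  0.56] turn [-0. -0.  0.] mm [-2.39  2.19 83.34] deg [-0.15 -0.01  0.28]
```

drive_tool(
  targets=[
    [0,0,0,0,0,0,0],
    [0,0,0,0,0,0,0],
    [0,0,0,0,0,0,0],
  ],
)

```text
clock: 2.55
tool_pos: [541.2, 75.2, 195.7]
tcp_rot: [[0.117, 0.993, 0.002], [0.993, -0.117, 0.0], [0.0, 0.002, -1.0]]
force: [-0.1, 0.1, 1.0]
opening: 85.3
```

```bash
python3 go.py 541.4 73 110 83
```

```text
t 2.55 p [541.17  75.24 195.73] yaw 83.25667895050616 tilt 0.1269250698358696 open 85.31229252011839 F [-0.13  0.11  1.01]
frac shift [-0.01  0.    0.57] turn [ 0. -0.  0.] mm [-2.23  0.31 85.73] deg [ 0.13 -0.02  0.26]
```

drive_tool(
  targets=[
    [0,-0.015,0.002,0.12,0,0,0],
    [0,-0.015,0.002,0.24,0,0,0],
    [0,-0.015,0.002,0.36,0,0,0],
    [0,-0.015,0.002,0.47,0,0,0],
    [0,-0.015,0.002,0.55,0,0,0],
    [0,-0.015,0.002,0.571,0,0,0],
    [0,-0.015,0.002,0.571,0,0,0],
    [0,-0.015,0.002,0.571,0,0,0],
  ],
)

```text
clock: 3.22
tool_pos: [541.5, 72.1, 109.6]
tcp_rot: [[0.119, 0.993, 0.001], [0.993, -0.119, 0.0], [0.0, 0.001, -1.0]]
force: [-0.4, -0.5, 0.6]
opening: 85.6
```

```bash
python3 go.py 541.4 73 110 83;  python3 - <<'E'
from look import *
snap('wrist','w2'); snap('side','s2')
E
```

```text
t 3.22 p [541.46  72.1  109.63] yaw 83.1675320060858 tilt 0.07802368664156654 open 85.62937536099466 F [-0.45 -0.52  0.64]
frac shift [ 0.01 -0.   -0.  ] turn [ 0. -0.  0.] mm [ 0.88 -0.16 -0.37] deg [ 0.08 -0.01  0.17]
```

View pics/w2.png

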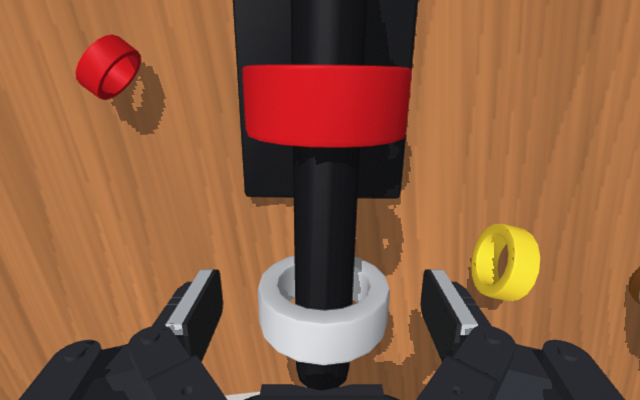

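View pics/s2.png

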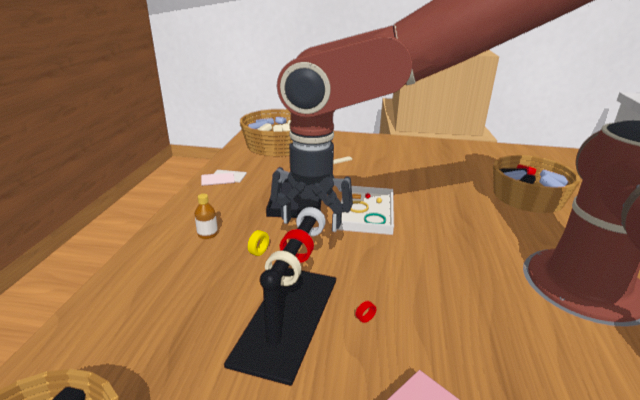

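The collar at (323,305) sits centred between the open pads. Now I close.

drive_tool(
  targets=[
    [1,0,0,0,0,0,0],
    [1,0,0,0,0,0,0],
    [1,0,0,0,0,0,0],
    [1,0,0,0,0,0,0],
    [1,0,0,0,0,0,0],
    [1,0,0,0,0,0,0],
  ],
  grip_force=30,
)

```text
clock: 3.82
tool_pos: [541.3, 71.9, 109.6]
tcp_rot: [[0.119, 0.993, 0.001], [0.993, -0.119, -0.0], [0.0, 0.001, -1.0]]
force: [-1.4, -0.3, 6.0]
opening: 51.3
```

```bash
python3 go.py 541.4 73 117 83;  python3 - <<'E'
from look import *
snap('wrist','w3')
E
```

```text
t 3.82 p [541.27  71.94 109.58] yaw 83.15515303261466 tilt 0.05143765246522005 open 51.34158637647593 F [-1.35 -0.32  5.95]
frac shift [ 0.01  0.   -0.05] turn [ 0. -0.  0.] mm [ 1.07  0.01 -7.42] deg [ 0.05 -0.    0.16]
```

View pics/w3.png

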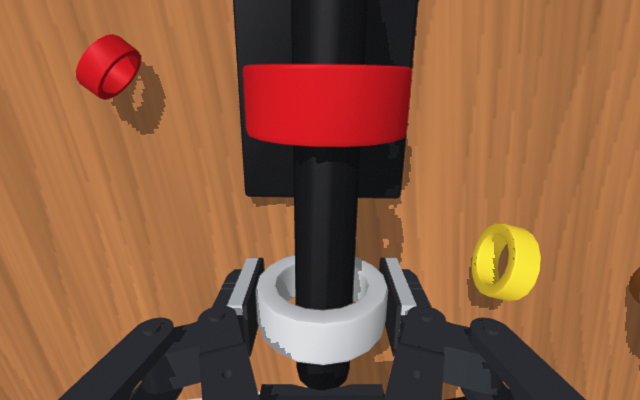

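drive_tool(
  targets=[
    [1,0,0,-0.02,0,0,0],
    [1,0,0,-0.035,0,0,0],
    [1,0,0,-0.047,0,0,0],
    [1,0,0,-0.047,0,0,0],
    [1,0,0,-0.047,0,0,0],
  ],
)

```text
clock: 4.28
tool_pos: [540.8, 71.9, 115.5]
tcp_rot: [[0.119, 0.993, -0.0], [0.993, -0.119, 0.0], [0.0, -0.0, -1.0]]
force: [0.3, 0.6, -0.6]
opening: 51.5
```

```bash
python3 go.py 532 -2 117 83;  python3 - <<'E'
from look import *
snap('wrist','w4')
E
```

```text
t 4.28 p [540.78  71.95 115.52] yaw 83.15138702872484 tilt 0.010144650354652684 open 51.4952724531205 F [ 0.33  0.62 -0.61]
frac shift [-0.5   0.   -0.01] turn [-0. -0.  0.] mm [-74.46   0.1   -1.48] deg [-0.01 -0.    0.15]
```

View pics/w4.png

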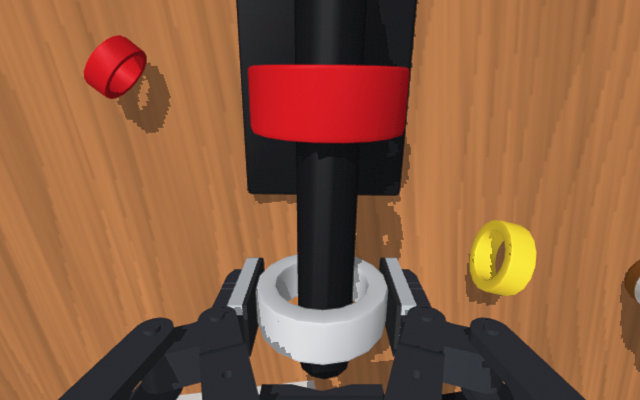

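drive_tool(
  targets=[
    [1,-0.05,0,0,0,0,0],
    [1,-0.14,0,0,0,0,0],
    [1,-0.23,0,0,0,0,0],
    [1,-0.32,0,0,0,0,0],
    [1,-0.41,0,0,0,0,0],
    [1,-0.5,0,0,0,0,0],
    [1,-0.55,0,0,0,0,0],
    [1,-0.55,0,0,0,0,0],
  ],
)

```text
clock: 5.0
tool_pos: [530.8, -11.4, 115.5]
tcp_rot: [[0.121, 0.993, -0.0], [0.993, -0.121, -0.0], [-0.0, -0.0, -1.0]]
force: [-0.3, -0.2, -0.5]
opening: 51.2
```

```bash
python3 - <<'E'
from look import *
snap('side','s5');snap('wrist','w5');snap('top','t5')
E
python3 go.py 634 -188 150 95.6
```

```text
t 5.15 p [531.    -9.73 115.64] yaw 83.15107200011309 tilt 0.017688447012673088 open 51.58794611099126 F [ 0.25  0.06 -0.5 ]
frac shift [-1.1   0.82 -0.23] turn [-0.   -0.   -0.14] mm [-164.7   123.52  -34.42] deg [ -0.    -0.02 -12.45]
```

View pics/w5.png

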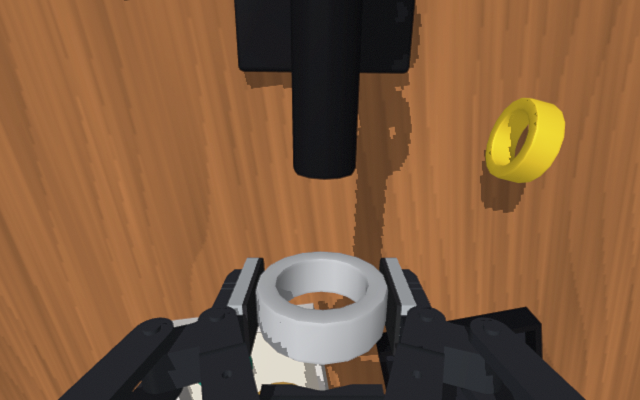

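View pics/t5.png

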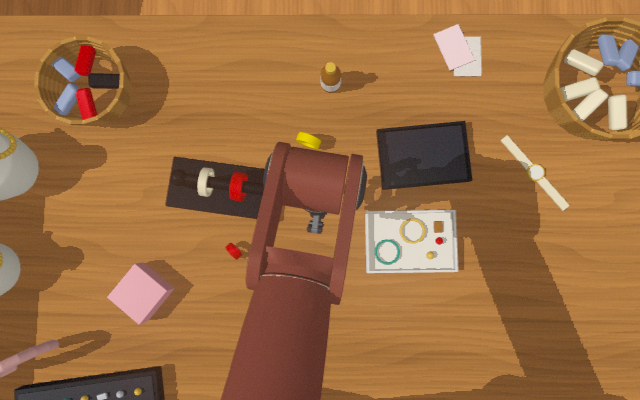

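```bash
python3 - <<'E'
from look import *
np.set_printoptions(precision=1,suppress=True)
im,d,i=load('top0')
g=im.max(-1); m=(g<85).astype(np.uint8); m[:110]=0;m[200:]=0;m[:,:365]=0;m[:,485:]=0
m=cv2.morphologyEx(m,cv2.MORPH_OPEN,np.ones((3,3)))
c=max(cv2.findContours(m,0,1)[0],key=cv2.contourArea); print(cv2.minAreaRect(c))
cv2.imwrite('pics/tray.png',cv2.resize(np.hstack([im[110:200,365:485,::-1],cv2.cvtColor(m[110:200,365:485]*255,8)]),None,fx=3.3,fy=3.3))
R=np.array(i['R']);C=-R.T@i['t']
h=cv2.approxPolyDP(c,6,True)[:,0]; pts=cv2.boxPoints(cv2.minAreaRect(c))
def onplane(p,z):
    r=R.T@np.array([(p[0]-i['cx'])/i['fx'],(p[1]-i['cy'])/i['fy'],1]); return C+r*(z-C[2])/r[2]
print(h); H=np.array([onplane(p,22)[:2] for p in h]); print(H)
Q=np.array([onplane(p[0],22)[:2] for p in c],np.float32); print(cv2.minAreaRect(Q))
E
```

```text
((424.079345703125, 154.841552734375), (60.824275970458984, 90.2032699584961), 84.61068725585938)
[[464 121]
 [378 129]
 [383 188]
 [471 180]]
[[ 707.  -313.4]
 [ 688.9 -128.8]
 [ 561.  -139.2]
 [ 579.3 -325.8]]
((633.4805297851562, -226.6259765625), (131.51431274414062, 191.4305419921875), 5.604076862335205)
```

View pics/tray.png

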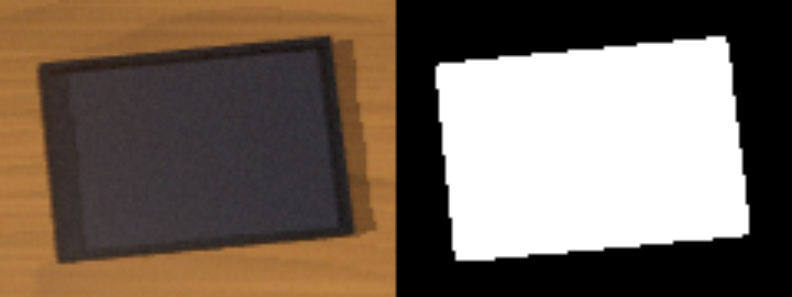

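```bash
python3 go.py 637.9 -271.4 116 95.6
```

```text
t 5.15 p [531.    -9.73 115.64] yaw 83.15107200011309 tilt 0.017688447012673088 open 51.58794611099126 F [ 0.25  0.06 -0.5 ]
frac shift [-1.65  0.92 -0.  ] turn [-0.   -0.   -0.14] mm [-247.05  137.34   -0.45] deg [ -0.    -0.02 -12.45]
```

drive_tool(
  targets=[
    [1,-0.06,0.03,0,0,0,-0.01],
    [1,-0.2,0.11,0,0,0,-0.03],
    [1,-0.35,0.19,0,0,0,-0.05],
    [1,-0.5,0.28,0,0,0,-0.08],
    [1,-0.66,0.37,0,0,0,-0.1],
    [1,-0.8,0.45,0,0,0,-0.12],
    [1,-0.92,0.51,0,0,0,-0.138],
    [1,-0.98,0.545,0,0,0,-0.138],
  ],
)

```text
clock: 5.82
tool_pos: [595.6, -167.1, 115.8]
tcp_rot: [[-0.097, 0.995, 0.0], [0.995, 0.097, -0.001], [-0.001, 0.0, -1.0]]
force: [0.5, 0.2, -0.1]
opening: 51.4
```

```bash
python3 go.py 637.9 -271.4 70 95.6
```

```text
t 5.82 p [ 595.56 -167.08  115.78] yaw 95.56250007996704 tilt 0.039561801567778734 open 51.358298005307 F [ 0.54  0.19 -0.13]
frac shift [-0.72  0.21  0.31] turn [ 0.  0. -0.] mm [-107.91   32.01   45.85] deg [ 0.02  0.03 -0.04]
```

drive_tool(
  targets=[
    [1,-0.1,0.03,0.03,0,0,0],
    [1,-0.25,0.08,0.08,0,0,0],
    [1,-0.4,0.12,0.14,0,0,0],
    [1,-0.55,0.16,0.2,0,0,0],
    [1,-0.67,0.2,0.26,0,0,0],
    [1,-0.71,0.21,0.3,0,0,0],
    [1,-0.71,0.21,0.3,0,0,0],
    [1,-0.71,0.21,0.3,0,0,0],
  ],
)

```text
clock: 6.48
tool_pos: [636.0, -267.3, 69.9]
tcp_rot: [[-0.097, 0.995, -0.002], [0.995, 0.097, 0.001], [0.002, -0.001, -1.0]]
force: [-0.1, -0.1, 0.2]
opening: 51.6
```

```bash
python3 - <<'E'
from look import *
snap('side','s6');snap('wrist','w6')
E
python3 go.py 637.9 -271.4 18.6 95.6
```

```text
t 6.58 p [ 636.43 -267.3    71.14] yaw 95.6293729952486 tilt 0.01917523653853387 open 51.700939706421096 F [-0.82  1.26  0.  ]
frac shift [-0.03  0.01  0.35] turn [ 0. -0.  0.] mm [-4.24  1.06 52.54] deg [ 0.01 -0.02  0.03]
```

View pics/w6.png

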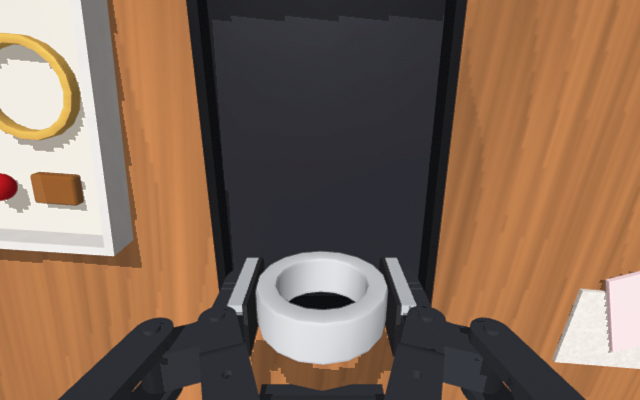

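```bash
python3 - <<'E'
from look import *
np.set_printoptions(precision=1,suppress=True)
im,d,P=cloud('w6')
for u,v in [(320,303),(270,375),(320,375),(240,200),(420,200),(205,200),(448,200),(320,30),(320,5),(322,340),(322,262),(210,100),(450,100)]: print(u,v,P[v,u],im[v,u])
m=(im.min(-1)>130);m[:,:255]=0;m[:,390:]=0;m[:240]=0
q=P[m&(d>0)];print(q.min(0),q.max(0))
E
```

```text
320 303 [ 639.9 -318.5   15.6] [13 15 16]
270 375 [ 609.8 -396.3    0.4] [131  87  54]
320 375 [ 647.  -391.9    1.1] [110  74  47]
240 200 [ 585.7 -256.6    7.7] [44 43 51]
420 200 [ 693.3 -246.2    6.7] [44 44 50]
205 200 [ 562.4 -261.5    0.1] [179 119  73]
448 200 [ 712.4 -246.3    1.1] [160 107  65]
320 30 [ 624.4 -159.9    7.6] [56 56 62]
320 5 [ 623.3 -148.5    7.4] [40 41 45]
322 340 [ 635.8 -265.   111.2] [220 222 224]
322 262 [ 635.4 -260.1   67.6] [220 222 223]
210 100 [ 570.9 -199.5   17.2] [15 15 17]
450 100 [ 692.9 -187.    22.9] [29 30 32]
[ 600.7 -381.     0.5] [ 663.7 -252.8  112.2]
```

drive_tool(
  targets=[
    [1,-0.01,0.007,0.06,0,0,0],
    [1,-0.025,0.007,0.13,0,0,0],
    [1,-0.025,0.007,0.2,0,0,0],
    [1,-0.025,0.007,0.26,0,0,0],
    [1,-0.025,0.007,0.3,0,0,0],
    [1,-0.025,0.007,0.32,0,0,0],
    [1,-0.025,0.007,0.327,0,0,0],
    [1,-0.025,0.007,0.327,0,0,0],
  ],
)

```text
clock: 7.25
tool_pos: [637.6, -272.2, 21.2]
tcp_rot: [[-0.097, 0.995, -0.0], [0.995, 0.097, 0.0], [0.0, -0.0, -1.0]]
force: [-0.6, 0.8, -0.6]
opening: 51.5
```

drive_tool(
  targets=[
    [1,0,0,0.005,0,0,0],
    [1,0,0,0.01,0,0,0],
    [1,0,0,0.015,0,0,0],
    [1,0,0,0.015,0,0,0],
    [1,0,0,0.015,0,0,0],
  ],
)

```text
clock: 7.67
tool_pos: [637.9, -272.3, 19.6]
tcp_rot: [[-0.097, 0.995, 0.0], [0.995, 0.097, -0.0], [-0.0, 0.0, -1.0]]
force: [-0.4, -0.1, 0.4]
opening: 51.8
```

```bash
python3 - <<'E'
from look import *
snap('wrist','w7')
E
python3 go.py 637.9 -271.4 18.6 95.6
```

```text
t 7.72 p [ 637.86 -272.3    19.61] yaw 95.57399359194511 tilt 0.018104397937247815 open 51.77016344901596 F [ 0.17 -0.71  0.63]
frac shift [0.01 0.   0.01] turn [ 0.  0. -0.] mm [0.89 0.12 1.01] deg [ 0.01  0.01 -0.03]
```

View pics/w7.png

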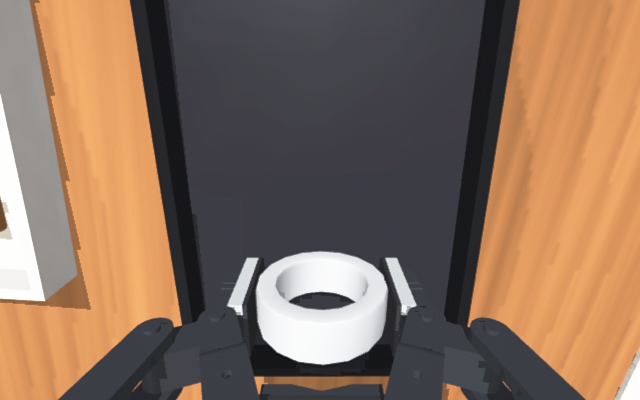

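drive_tool(
  targets=[
    [1,0,0,0.005,0,0,0],
    [1,0,0,0.005,0,0,0],
    [1,0,0,0.01,0,0,0],
    [1,0,0,0.01,0,0,0],
    [1,0,0,0.01,0,0,0],
  ],
)

```text
clock: 8.13
tool_pos: [637.9, -272.3, 18.2]
tcp_rot: [[-0.097, 0.995, 0.0], [0.995, 0.097, -0.0], [-0.0, 0.0, -1.0]]
force: [-1.6, -0.2, 1.0]
opening: 51.6
```

drive_tool(
  targets=[
    [1,0,0,0.004,0,0,0],
    [1,0,0,0.007,0,0,0],
    [1,0,0,0.007,0,0,0],
    [1,0,0,0.007,0,0,0],
  ],
)

```text
clock: 8.47
tool_pos: [637.9, -272.4, 18.1]
tcp_rot: [[-0.097, 0.995, -0.0], [0.995, 0.097, -0.0], [-0.0, -0.0, -1.0]]
force: [-3.3, 0.8, 6.2]
opening: 52.0
```

Contact came at TCP z = 18.1, as predicted, so the collar is on the tray floor. I release it partway.

drive_tool(
  targets=[
    [1,0,0,-0.004,0,0,0],
    [0.36,0,0,-0.004,0,0,0],
    [0.33,0,0,-0.004,0,0,0],
    [0.3,0,0,-0.004,0,0,0],
    [0.25,0,0,-0.004,0,0,0],
    [0.25,0,0,-0.004,0,0,0],
  ],
)

```text
clock: 8.97
tool_pos: [637.6, -272.2, 17.1]
tcp_rot: [[-0.097, 0.995, -0.0], [0.995, 0.097, 0.0], [0.0, -0.0, -1.0]]
force: [-0.7, -0.3, -0.4]
opening: 64.3
```

```bash
python3 - <<'E'
from look import *
snap('wrist','w8')
E
python3 go.py 637.9 -271.4 120 95.6
```

```text
t 9.02 p [ 637.68 -272.14   17.17] yaw 95.57416752197078 tilt 0.018704636451309663 open 63.92328983175956 F [0.1  0.04 0.32]
frac shift [ 0.01  0.   -0.69] turn [-0. -0. -0.] mm [   0.74    0.26 -102.83] deg [-0.01 -0.01 -0.03]
```

View pics/w8.png

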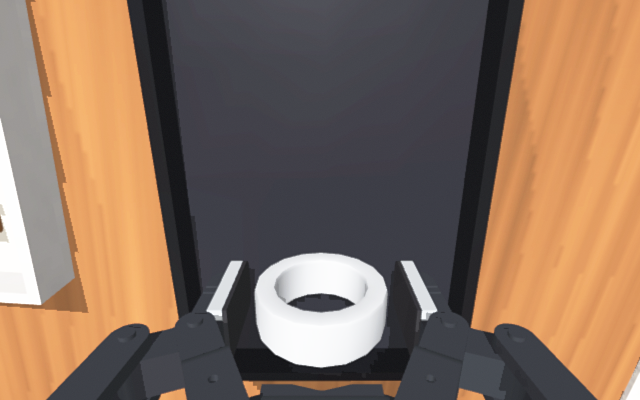

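The collar is released and standing at (321,308). Now I lift straight up.

drive_tool(
  targets=[
    [0.25,0,0,-0.04,0,0,0],
    [0.25,0,0,-0.12,0,0,0],
    [0.25,0,0,-0.22,0,0,0],
    [0.2,0,0,-0.36,0,0,0],
    [0.1,0,0,-0.52,0,0,0],
    [0,0,0,-0.7,0,0,0],
    [0,0,0,-0.85,0,0,0],
    [0,0,0,-0.9,0,0,0],
  ],
)

```text
clock: 9.68
tool_pos: [640.4, -273.6, 160.1]
tcp_rot: [[-0.097, 0.995, 0.009], [0.995, 0.097, -0.005], [-0.006, 0.008, -1.0]]
force: [0.8, 0.6, 1.4]
opening: 85.1
```

```bash
python3 - <<'E'
from look import *
snap('wrist','w9')
E
python3 go.py 551 150 190 83.1
```

```text
t 9.73 p [ 640.43 -273.64  159.76] yaw 95.57528025543212 tilt 0.5867522010671785 open 85.21692172737879 F [0.61 0.24 2.45]
frac shift [ 2.87 -0.32 -0.22] turn [0.01 0.   0.14] mm [430.14 -47.57 -33.15] deg [ 0.52  0.28 12.48]
```

View pics/w9.png

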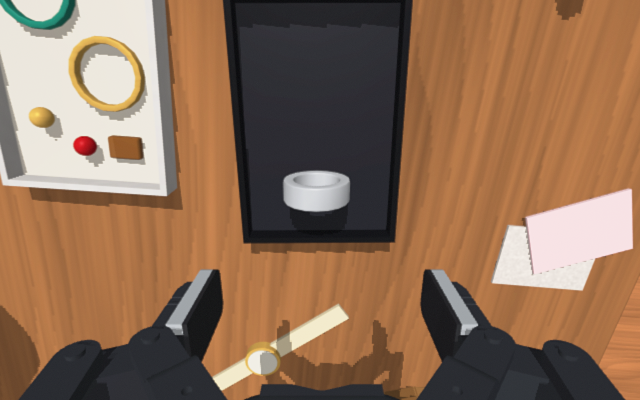

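The collar stands on edge in the black tray at (316,190). On to the red bangle.

drive_tool(
  targets=[
    [0,0.1,-0.01,-0.1,0,0,0.01],
    [0,0.25,-0.03,-0.25,0,0,0.02],
    [0,0.45,-0.05,-0.3,0,0,0.04],
    [0,0.65,-0.07,-0.3,0,0,0.05],
    [0,0.85,-0.1,-0.3,0,0,0.06],
    [0,1,-0.11,-0.3,0,0,0.07],
  ],
)

```text
clock: 10.23
tool_pos: [605.6, -122.4, 196.7]
tcp_rot: [[0.013, 1.0, -0.001], [1.0, -0.013, 0.001], [0.001, -0.001, -1.0]]
force: [-0.4, -0.4, -0.3]
opening: 85.7
```

```bash
python3 go.py 551 149.5 200 83.1
```

```text
t 10.23 p [ 605.6  -122.4   196.72] yaw 89.26432280657312 tilt 0.09131658632062799 open 85.67126282340885 F [-0.37 -0.44 -0.29]
frac shift [ 1.81 -0.39 -0.02] turn [-0.   -0.    0.07] mm [271.18 -58.09  -2.97] deg [-0.08 -0.05  6.16]
```

drive_tool(
  targets=[
    [0,0.2,-0.05,-0.02,0,0,0.02],
    [0,0.4,-0.09,-0.02,0,0,0.04],
    [0,0.6,-0.13,-0.02,0,0,0.06],
    [0,0.8,-0.17,-0.02,0,0,0.068],
    [0,1,-0.21,-0.02,0,0,0.068],
  ],
)

```text
clock: 10.65
tool_pos: [576.1, 27.3, 199.5]
tcp_rot: [[0.12, 0.993, -0.001], [0.993, -0.12, 0.0], [-0.0, -0.001, -1.0]]
force: [0.5, 0.3, 0.2]
opening: 85.1
```

```bash
python3 go.py 551 149.5 200 83.1
```

```text
t 10.65 p [576.11  27.26 199.45] yaw 83.11834079647299 tilt 0.08253592474572288 open 85.12126164416483 F [0.49 0.27 0.16]
frac shift [ 0.79 -0.26 -0.  ] turn [-0.  0.  0.] mm [118.35 -39.58  -0.49] deg [-0.08  0.    0.02]
```

drive_tool(
  targets=[
    [0,0.2,-0.07,0,0,0,0],
    [0,0.4,-0.14,0,0,0,0],
    [0,0.6,-0.2,0,0,0,0],
    [0,0.76,-0.255,0,0,0,0],
    [0,0.79,-0.264,0,0,0,0],
    [0,0.79,-0.264,0,0,0,0],
    [0,0.79,-0.264,0,0,0,0],
  ],
)

```text
clock: 11.23
tool_pos: [551.8, 147.8, 199.8]
tcp_rot: [[0.119, 0.993, -0.001], [0.993, -0.119, -0.001], [-0.001, -0.001, -1.0]]
force: [-0.2, 0.5, -0.2]
opening: 85.5
```

```bash
python3 - <<'E'
from look import *
snap('wrist','w10')
np.set_printoptions(precision=1,suppress=True)
im,d,P=cloud('w10'); r=im.astype(int)
o=np.array([551.13,151.24]);a=np.array([-.1205,-.9927]);n=np.array([-a[1],a[0]])
m=(d>0)&(P[...,2]>90)&(r[...,0]>90)&(r[...,1]<70)&(r[...,2]<90)
q=P[m]; s=(q[:,:2]-o)@a; t=(q[:,:2]-o)@n
print('s',np.percentile(s,[0,2,98,100]),'t',np.percentile(t,[0,1,99,100]),'z',np.percentile(q[:,2],[1,50,99]))
E
python3 go.py 551 149.5 106 83.1
```

```text
s [-14.4  -8.4  17.1 109.3] t [-72.9 -26.2  27.4  74.7] z [102.  142.7 205.6]
t 11.28 p [552.   147.29 199.95] yaw 83.11554724496352 tilt 0.055683058482407136 open 85.34185223007401 F [ 0.57 -1.25 -0.24]
frac shift [ 0.01 -0.01  0.63] turn [-0.  0.  0.] mm [ 2.15 -1.2  93.95] deg [-0.03  0.04  0.02]
```

View pics/w10.png

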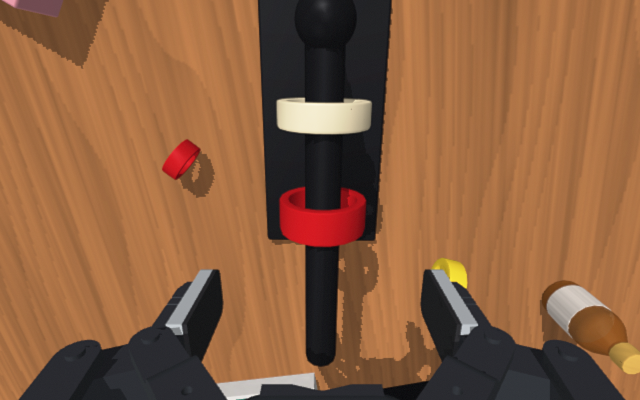

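```bash
python3 - <<'E'
from look import *
i=arm.camera_info('wrist');R=np.array(i['R']);print(-R.T@np.array(i['t']),R[2])
E
```

```text
[561.73373319 231.4279126  335.62937373] [-0.04003649 -0.32531156 -0.94475895]
```

drive_tool(
  targets=[
    [0,0.014,-0.008,0.1,0,0,0],
    [0,0.014,-0.008,0.22,0,0,0],
    [0,0.014,-0.008,0.34,0,0,0],
    [0,0.014,-0.008,0.46,0,0,0],
    [0,0.014,-0.008,0.56,0,0,0],
    [0,0.014,-0.008,0.61,0,0,0],
    [0,0.014,-0.008,0.625,0,0,0],
    [0,0.014,-0.008,0.625,0,0,0],
  ],
)

```text
clock: 11.95
tool_pos: [551.0, 149.5, 106.3]
tcp_rot: [[0.12, 0.993, -0.001], [0.993, -0.12, -0.0], [-0.0, -0.001, -1.0]]
force: [-0.2, 0.5, 0.2]
opening: 85.5
```

```bash
python3 go.py 551 149.5 106 83;  python3 - <<'E'
from look import *
snap('wrist','w11')
E
```

```text
t 11.95 p [551.04 149.55 106.26] yaw 83.07922264967515 tilt 0.05971741655816023 open 85.48986923800257 F [-0.22  0.53  0.17]
frac shift [-0. -0.  0.] turn [-0.  0.  0.] mm [-0.05 -0.03  0.26] deg [-0.06  0.02  0.08]
```

View pics/w11.png

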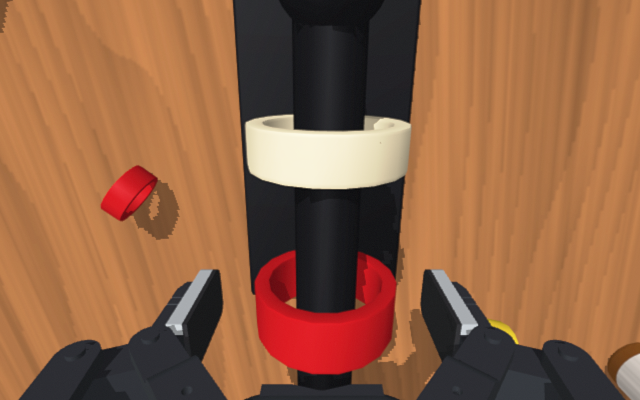

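The red bangle at (325,312) is centred between the pads. I close, then raise 11 mm to centre it on the bar.

drive_tool(
  targets=[
    [1,0,0,0,0,0,0],
    [1,0,0,0,0,0,0],
    [1,0,0,0,0,0,0],
    [1,0,0,0,0,0,0],
    [1,0,0,0,0,0,0],
    [1,0,0,0,0,0,0],
  ],
  grip_force=30,
)

```text
clock: 12.5
tool_pos: [552.0, 150.5, 108.3]
tcp_rot: [[0.119, 0.993, 0.002], [0.993, -0.119, -0.0], [0.0, 0.002, -1.0]]
force: [-2.0, -0.3, 5.7]
opening: 55.7
```

drive_tool(
  targets=[
    [1,0,0,-0.02,0,0,0],
    [1,0,0,-0.045,0,0,0],
    [1,0,0,-0.068,0,0,0],
    [1,0,0,-0.073,0,0,0],
    [1,0,0,-0.073,0,0,0],
  ],
)

```text
clock: 12.92
tool_pos: [551.2, 150.5, 118.0]
tcp_rot: [[0.119, 0.993, 0.001], [0.993, -0.119, 0.0], [0.0, 0.001, -1.0]]
force: [-0.3, 0.3, -1.1]
opening: 55.9
```

```bash
python3 go.py 531 -13 117 83;  python3 - <<'E'
from look import *
snap('wrist','w12')
E
```

```text
t 12.92 p [551.2  150.52 117.97] yaw 83.15461372380113 tilt 0.030591354887917813 open 55.863259940557214 F [-0.28  0.29 -1.07]
frac shift [-1.1  -0.    0.01] turn [ 0. -0.  0.] mm [-164.77   -0.57    0.94] deg [ 0.03 -0.01  0.15]
```

View pics/w12.png

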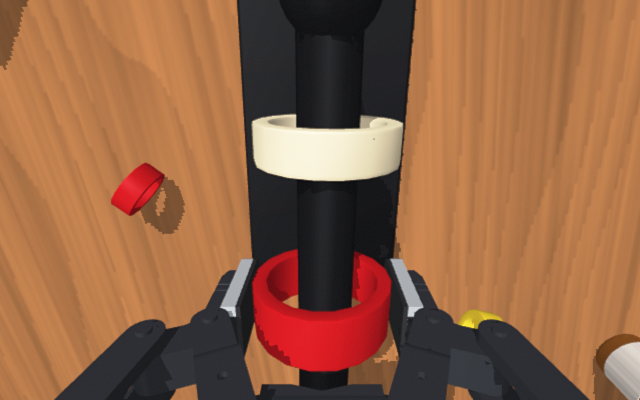

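drive_tool(
  targets=[
    [1,-0.06,0,0,0,0,0],
    [1,-0.18,0,0,0,0,0],
    [1,-0.32,0,0,0,0,0],
    [1,-0.46,0,0,0,0,0],
    [1,-0.6,0,0,0,0,0],
    [1,-0.74,0,0,0,0,0],
    [1,-0.88,0,0,0,0,0],
    [1,-1,0,0,0,0,0],
  ],
)

```text
clock: 13.63
tool_pos: [532.5, -0.2, 117.4]
tcp_rot: [[0.12, 0.993, -0.001], [0.993, -0.12, -0.0], [-0.0, -0.001, -1.0]]
force: [0.7, -0.1, -1.4]
opening: 56.1
```

drive_tool(
  targets=[
    [1,-0.05,0,0,0,0,0],
    [1,-0.05,0,0,0,0,0],
  ],
)

```text
clock: 13.8
tool_pos: [531.9, -7.5, 117.5]
tcp_rot: [[0.122, 0.993, -0.0], [0.993, -0.122, -0.0], [-0.0, -0.0, -1.0]]
force: [0.2, -0.8, -1.0]
opening: 55.7
```

```bash
python3 - <<'E'
from look import *
snap('wrist','w13')
E
python3 go.py 630.1 -184.8 117 95.6
```

```text
t 13.85 p [532.08  -6.43 117.48] yaw 83.06287826473705 tilt 0.026926306004524846 open 55.70383197453213 F [ 1.08  0.3  -1.04]
frac shift [-1.1   0.79  0.  ] turn [-0.   -0.   -0.14] mm [-165.23  118.85    0.39] deg [ -0.01  -0.02 -12.54]
```

View pics/w13.png

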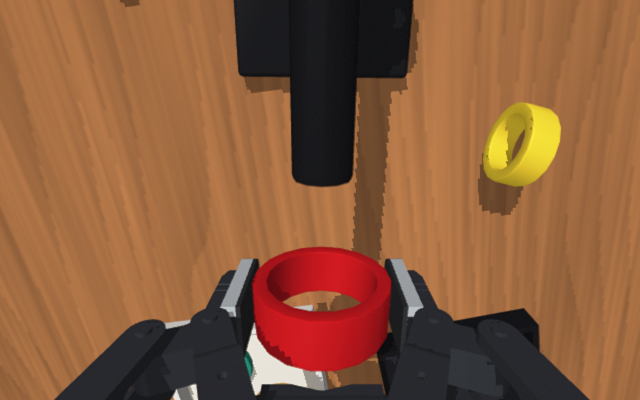

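drive_tool(
  targets=[
    [1,-0.06,0.04,0,0,0,-0.01],
    [1,-0.2,0.14,0,0,0,-0.03],
    [1,-0.37,0.26,0,0,0,-0.06],
    [1,-0.54,0.38,0,0,0,-0.09],
    [1,-0.72,0.51,0,0,0,-0.12],
    [1,-0.88,0.63,0,0,0,-0.139],
    [1,-0.97,0.71,0,0,0,-0.139],
    [1,-1,0.74,0,0,0,-0.139],
  ],
)

```text
clock: 14.52
tool_pos: [626.1, -169.4, 117.6]
tcp_rot: [[-0.098, 0.995, 0.001], [0.995, 0.098, -0.0], [-0.0, 0.001, -1.0]]
force: [-0.8, 1.0, 0.1]
opening: 55.8
```

```bash
python3 go.py 629.4 -184.8 70 95.6
```

```text
t 14.52 p [ 626.06 -169.39  117.57] yaw 95.61108663046406 tilt 0.04454873121056169 open 55.78063190031519 F [-0.83  0.97  0.06]
frac shift [-0.1   0.01  0.32] turn [0. 0. 0.] mm [-15.64   1.78  47.58] deg [0.04 0.02 0.01]
```

drive_tool(
  targets=[
    [1,-0.04,0.005,0.04,0,0,0],
    [1,-0.07,0.01,0.1,0,0,0],
    [1,-0.09,0.012,0.18,0,0,0],
    [1,-0.09,0.012,0.26,0,0,0],
    [1,-0.09,0.012,0.31,0,0,0],
    [1,-0.09,0.012,0.31,0,0,0],
    [1,-0.09,0.012,0.31,0,0,0],
  ],
)

```text
clock: 15.1
tool_pos: [626.8, -180.5, 69.8]
tcp_rot: [[-0.099, 0.995, -0.002], [0.995, 0.099, 0.001], [0.001, -0.002, -1.0]]
force: [-0.6, 0.0, -0.0]
opening: 55.9
```

```bash
python3 - <<'E'
from look import *
snap('wrist','w14');snap('side','s14')
E
python3 go.py 629.4 -184.8 22 95.6
```

```text
t 15.2 p [ 627.99 -181.18   71.61] yaw 95.68058271294261 tilt 0.04076917460164243 open 55.35081934446058 F [-0.11 -0.79 -0.21]
frac shift [-0.03  0.01  0.33] turn [0. 0. 0.] mm [-3.73  1.02 49.61] deg [0.04 0.02 0.08]
```

View pics/w14.png

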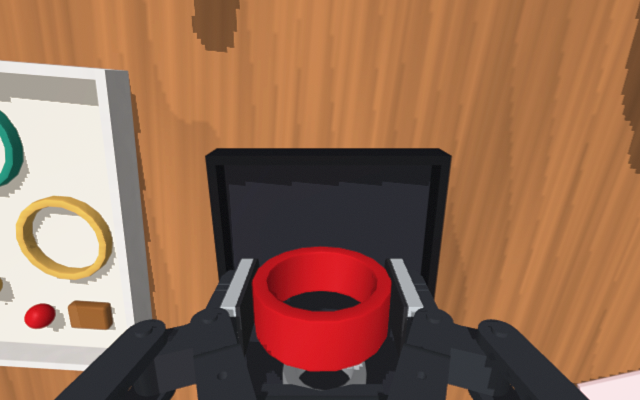

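View pics/s14.png

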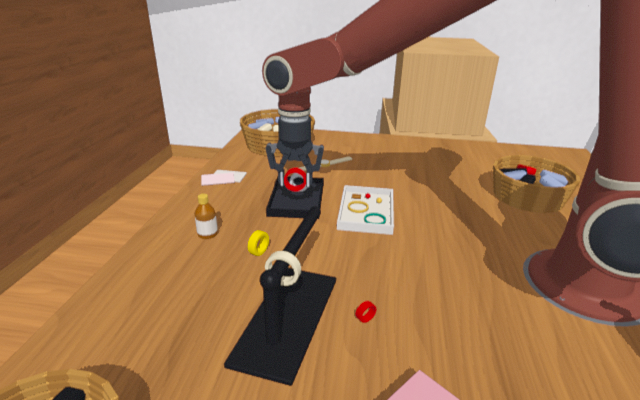

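drive_tool(
  targets=[
    [1,-0.01,0.004,0.05,0,0,0],
    [1,-0.02,0.007,0.11,0,0,0],
    [1,-0.022,0.007,0.18,0,0,0],
    [1,-0.022,0.007,0.24,0,0,0],
    [1,-0.022,0.007,0.28,0,0,0],
    [1,-0.022,0.007,0.3,0,0,0],
    [1,-0.022,0.007,0.305,0,0,0],
    [1,-0.022,0.007,0.305,0,0,0],
  ],
)

```text
clock: 15.87
tool_pos: [629.0, -184.5, 25.0]
tcp_rot: [[-0.099, 0.995, -0.0], [0.995, 0.099, 0.0], [0.0, -0.0, -1.0]]
force: [-0.5, -0.2, 0.1]
opening: 56.1
```

drive_tool(
  targets=[
    [1,0,0,0.005,0,0,0],
    [1,0,0,0.01,0,0,0],
    [1,0,0,0.01,0,0,0],
    [1,0,0,0.01,0,0,0],
  ],
)

```text
clock: 16.2
tool_pos: [629.3, -184.6, 24.3]
tcp_rot: [[-0.099, 0.995, 0.001], [0.995, 0.099, -0.0], [-0.0, 0.001, -1.0]]
force: [0.3, -0.9, -0.6]
opening: 55.9
```

drive_tool(
  targets=[
    [1,0,0,0.004,0,0,0],
    [1,0,0,0.008,0,0,0],
    [1,0,0,0.008,0,0,0],
    [1,0,0,0.008,0,0,0],
  ],
)

```text
clock: 16.53
tool_pos: [629.3, -184.6, 22.9]
tcp_rot: [[-0.099, 0.995, 0.0], [0.995, 0.099, -0.0], [-0.0, 0.0, -1.0]]
force: [-0.6, -0.4, 0.3]
opening: 56.0
```

drive_tool(
  targets=[
    [1,0,0,0.004,0,0,0],
    [1,0,0,0.007,0,0,0],
    [1,0,0,0.007,0,0,0],
    [1,0,0,0.007,0,0,0],
  ],
)

```text
clock: 16.87
tool_pos: [629.3, -184.7, 22.8]
tcp_rot: [[-0.099, 0.995, -0.0], [0.995, 0.099, -0.0], [-0.0, -0.0, -1.0]]
force: [-2.9, 1.3, 5.8]
opening: 55.5
```

The bangle touches the floor at TCP z = 22.8, where I expected about 22. Releasing.

drive_tool(
  targets=[
    [1,0,0,-0.004,0,0,0],
    [0.32,0,0,-0.004,0,0,0],
    [0.29,0,0,-0.004,0,0,0],
    [0.26,0,0,-0.004,0,0,0],
    [0.21,0,0,-0.004,0,0,0],
    [0.21,0,0,-0.004,0,0,0],
  ],
)

```text
clock: 17.37
tool_pos: [629.0, -184.5, 22.0]
tcp_rot: [[-0.099, 0.995, -0.0], [0.995, 0.099, 0.0], [0.0, -0.0, -1.0]]
force: [0.1, 0.5, -0.4]
opening: 67.4
```

```bash
python3 - <<'E'
from look import *
snap('wrist','w15')
E
python3 go.py 629.4 -184.8 150 95.6
```

```text
t 17.42 p [ 629.   -184.49   22.02] yaw 95.66399822557378 tilt 0.015378012407724028 open 67.41446813780495 F [ 0.56  0.25 -1.13]
frac shift [-0.    0.   -0.85] turn [-0. -0.  0.] mm [  -0.33    0.34 -127.98] deg [-0.01 -0.01  0.06]
```

View pics/w15.png

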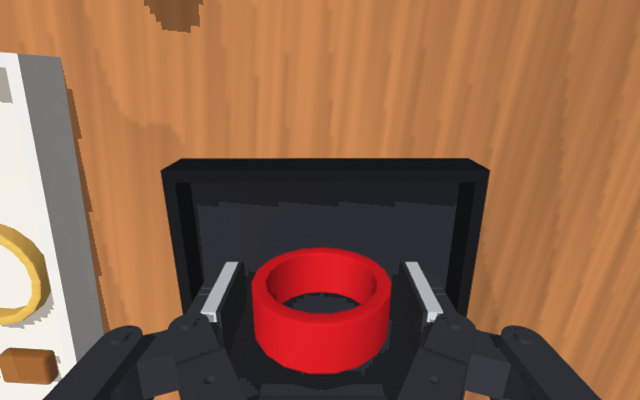

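The bangle is free, standing at (321,310) with clearance on both sides. I retreat straight up.

drive_tool(
  targets=[
    [0.21,0,0,-0.04,0,0,0],
    [0.21,0,0,-0.12,0,0,0],
    [0.21,0,0,-0.22,0,0,0],
    [0.21,0,0,-0.36,0,0,0],
    [0.21,0,0,-0.52,0,0,0],
    [0.21,0,0,-0.7,0,0,0],
    [0.21,0,0,-0.85,0,0,0],
    [0.21,0,0,-1,0,0,0],
  ],
)

```text
clock: 18.08
tool_pos: [629.8, -184.8, 176.3]
tcp_rot: [[-0.099, 0.995, 0.003], [0.995, 0.099, -0.001], [-0.002, 0.003, -1.0]]
force: [-0.5, -0.5, 0.0]
opening: 67.5
```

drive_tool(
  targets=[
    [0.21,0,-0.2,-0.2,0,0,0],
    [0.21,0,-0.4,-0.3,0,0,0],
    [0.21,0,-0.7,-0.4,0,0,0],
    [0.21,0,-1,-0.4,0,0,0],
    [0.21,0,-1,-0.4,0,0,0],
    [0.21,0,-1,-0.4,0,0,0],
    [0.21,0,-1,-0.4,0,0,0],
  ],
)

```text
clock: 18.67
tool_pos: [480.2, -199.6, 234.1]
tcp_rot: [[-0.098, 0.995, 0.003], [0.995, 0.098, -0.001], [-0.002, 0.003, -1.0]]
force: [0.1, -0.7, 0.7]
opening: 67.4
```

```bash
python3 - <<'E'
from look import *
np.set_printoptions(precision=1,suppress=True)
snap('top','t16');snap('side','s16')
im,d,P=cloud('s16');r=im.astype(int)
box=(d>0)&(P[...,0]>570)&(P[...,0]<700)&(P[...,1]>-330)&(P[...,1]<-130)&(P[...,2]>8)&(P[...,2]<75)
for n,m in dict(red=(r[...,0]>110)&(r[...,1]<70),grey=r.min(-1)>110).items():
    q=P[m&box]; print(n,len(q)); 
    if len(q): print(q.min(0),q.max(0))
im=im[150:260,240:420,::-1]; cv2.imwrite('pics/c16.png',cv2.resize(im,None,fx=4,fy=4))
E
python3 go.py 629.4 -184.8 150 95.6
```

```text
red 267
[ 599.6 -200.6    8.4] [ 653.5 -172.1   62.7]
grey 162
[ 607.3 -325.2    8.9] [ 673.2 -191.3   60.6]
t 18.77 p [ 480.85 -199.4   233.14] yaw 95.68710800399084 tilt 0.09015947121035633 open 67.65743982756321 F [ 0.66 -0.2   0.51]
frac shift [-0.    0.99  0.56] turn [0. 0. 0.] mm [ -0.13 149.15  83.35] deg [0.08 0.04 0.09]
```

View pics/c16.png

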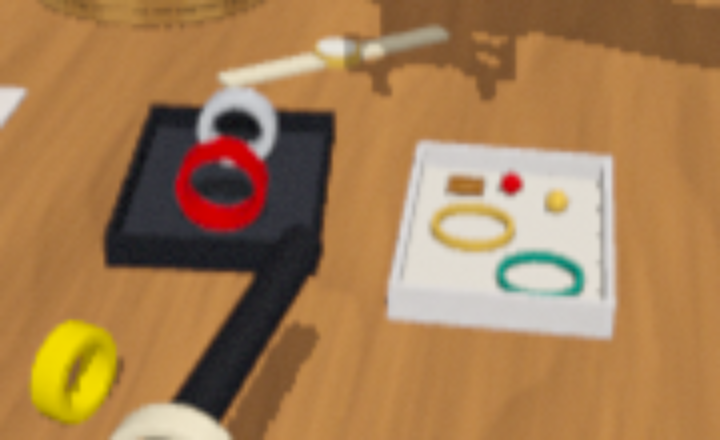

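View pics/t16.png

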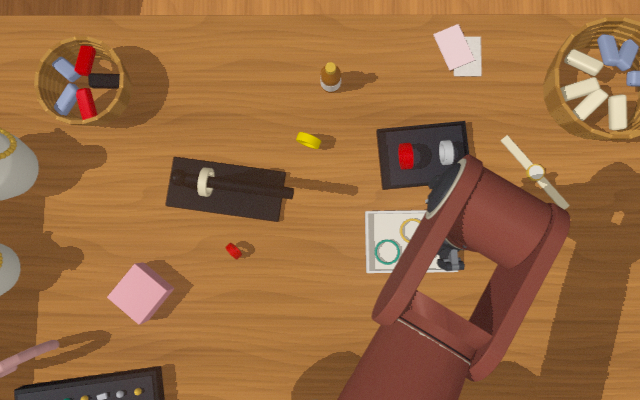

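Both rings stand in the black tray: red at (407,156) and grey at (447,152) in the top view. The cream bangle is still on the bar. I let some time pass and check that nothing rolls.

drive_tool(
  targets=[
    [0.21,0,0,0,0,0,0],
    [0.21,0,0,0,0,0,0],
    [0.21,0,0,0,0,0,0],
    [0.21,0,0,0,0,0,0],
    [0.21,0,0,0,0,0,0],
    [0.21,0,0,0,0,0,0],
    [0.21,0,0,0,0,0,0],
    [0.21,0,0,0,0,0,0],
  ],
)

```text
clock: 19.43
tool_pos: [479.9, -199.3, 232.2]
tcp_rot: [[-0.099, 0.995, -0.0], [0.995, 0.099, 0.0], [0.0, -0.0, -1.0]]
force: [-0.4, -0.3, 0.3]
opening: 67.6
```

```bash
python3 - <<'E'
from look import *
snap('top','t17')
a=load('t16')[0].astype(int);b=load('t17')[0].astype(int)
for im in (a,b):
    c=im[120:190,375:475]
    for m in ((c[...,0]>110)&(c[...,1]<60), c.min(-1)>120):
        v,u=np.nonzero(m); print(len(u),u.mean()+375,v.mean()+120)
E
python3 -c "
from plant import arm
print(arm.hand_in(), arm.read_state()['clock'])"
```

```text
383 407.00522193211486 155.911227154047
415 448.90361445783134 157.32048192771083
384 407.703125 156.0
410 448.70243902439023 157.0390243902439
the job is handed in; nothing more can be done
the job is handed in; nothing more can be done
```

I took the grey collar off the free end of the bar first and lowered it onto the floor of the black tray. I then did the same with the large red bangle. Each was released only after about 6 N of contact with the tray floor, and the job was handed in at about 19.5 s of the 61 s allowed.

The last pictures show both rings standing on edge inside the black tray, not lying flat. The arm is well clear of them, and the cream bangle, the decoys and the white tray look undisturbed.

Two top pictures about 0.7 s apart put the collar within 0.4 px. The red bangle's centroid shifted 0.7 px, about 1.5 mm, along its own axis. That is not its rolling direction, so I took it as image noise and did not look into it further. No check failed.

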